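# Clamp the birdhouse front with the cam hold-down

### The arm

A 6-joint arm with a two-finger parallel gripper is mounted at the origin on the work surface. World frame = base frame: x ahead of the robot, y to its left, z up, the work surface at z = 0. Lengths are in m, angles in rad, forces in N, time in s.
With the tool pointing down it reaches from about 0.25 to 0.775 m from the base axis. Payload 4 kg.
Tool frame: the origin (TCP) lies on the centre line of the jaws, within the pads' length; the fingertips stand 25 mm ahead of it and the grasp point (between the pads) lies 6 mm ahead of it; z points along the fingers, y is the line along which they close (so a half turn about z gives the same grasp; the last joint's range is limited). The gripper opens to 94 mm and grips with 3 to 60 N. Pads are 16 mm wide; open, the fingers measure 119 mm over their backs; the gripper's body (75 mm by 177 mm) begins 78 mm behind the grasp point.
Start: joints at [-1.315, 0.087, 1.371, -0, 1.684, -0.103], TCP at [0.193, -0.515, 0.231] pointing down, gripper open.
Joint ranges: [-3.1, 3.1], [-0.76, 2.03], [0.27, 2.55], [-1.08, 4.22], [0.17, 2.65], [-2.57, 2.57]. Speed limits (rad/s): [2.79, 2.79, 3.14, 3.14, 3.14, 3.14].

### API

Orientations are given as [roll, pitch, yaw] about the fixed x, y, z axes, in that order (R = Rz(yaw) Ry(pitch) Rx(roll)).
In Python, from bench import robot, imaging gives the robot as it stands. The module is installed in compiled form; this text tells all that it offers.
- The arm moves only by the tool drive_tool, never from a script. Its argument "series" is a list of rows, each a list of 3 entries, a list of its own where there are three numbers: the finger opening in m, from 0 to 0.094, then the shift along the tool's x, y, z in m, then the turn, a rotation vector about the tool's x, y, z in rad. A call has 1 to 5 rows; each row is the pose to reach, as a shift and turn from the pose commanded when the call began, along the tool's axes at that moment; what a row does not reach only later rows make up. A row lasts 1/8 s, in which the tool goes at most 62.5 mm and 10.7 degrees, less where a joint would pass 70% of its speed; a pose out of reach is approached as far as the arm can. A call with a gripper value outside its range is refused whole. The fingers move at their own pace and stop on an object; the grip force is fixed at half the most. Time passes only in rows, so rows that repeat a pose let the fingers close. It gives the time, the measured TCP pose, the force, the opening and the grip force at its end, in the units of the state.
- robot.get_obs(): the state, without advancing time (a new reading comes with each control period).
- imaging.snapshot(name): name is "side" or "top" or "wrist"; returns the picture (480x640x3 uint8, red, green, blue); there is no depth.
- imaging.get_calibration(name): a dict with "intrinsics" (3x3 intrinsics, pixels), "k1" (the pictures are not rectified: a ray, as slopes to the right and down, at radius r is drawn at 1 + k1 r^2 times it, then the intrinsics apply), "position" and "rotation" of the camera in the world. Camera axes: x right, y up, looking along -z (the intrinsics and any distortion apply to the point x, -y, -z); pixel columns grow to the right and rows downward; lengths in m; the calibration is good to about 2 mm. A picture is of the moment at which its call begins: read the wrist's pose just before it. get_calibration takes no time and is no camera call; for the wrist camera it gives the pose at the moment of the call.
- robot.close_job(): hands the job in; it is judged then, once.
The state is a dict: "time": time; "joint_positions": joint angles; "qvel": joint speeds; "joint_torque": joint torques, N m; "tool_pos": TCP position; "ee_rot": TCP orientation; "wrist_force": force on the tool from outside, world axes, zero at the start; "wrist_torque": the same for the moment, N m; "width": finger opening in m; "finger_force": force on a finger pad.
Only numpy, scipy, OpenCV 4.12 (cv2) and the standard library are available. Lean on these libraries where they do the work, as an engineer would, in place of code of your own. Each camera call takes 0.05 s, during which the arm holds its last target. There are 200 camera calls.

### The job

On the clamp that holds the pointed birdhouse front with the round hole, leave the cam lever standing open while you turn the wing nut clockwise until its wings lie in line with the wooden bar. Then flip that lever fully down so that the clamp's foot presses on the front, without knocking the front out of place, and let go.

Things in the scene. Friction and masses are not known exactly. Their poses are not given: they have to be found in the camera images.
- nut_grip (a point): Aluminium wing nut on the upright screw in the middle of the clamp's wooden bar. Its wings are one upright plate 56 mm long, 9 mm thick and 26 mm high. This point is on the screw axis, 1 mm above the plate's mid-height; the plate's top is 12 mm above it, the bar's top face about 25 mm below it. Its x axis runs along the wings, z is up. There is free space for fingers all around, 100 mm to the lever's pivot.
- nut (a joint): Turn of the wing nut in rad: 0 = wings in line with the bar, negative before; it grows when turned clockwise seen from above. Starts between -1.2 and -0.7. End stops at -1.5 and +0.6; stiff (0.1 N m), it stays where it is left. It sinks 3 mm per rad as it is tightened, and the bar with it.
- lever_pivot (a point): Pivot of the cam lever, at the heel end of the bar, 105 mm from the nut's axis along the bar on the side towards the robot, about 54 mm above the table when closed with the nut set, and 3 to 9 mm lower while the lever is open (it rises 7 to 9 mm as the lever closes). The point turns with the lever: its y axis is the pivot axis (level, square to the bar).
- lever_tip (a point): Middle of the free end of the dark steel cam lever, 118 mm from the pivot on the lever's centre line. The lever is 12 mm thick, 17 mm wide (26 mm over the last 30 mm). Open, it stands steeply up; it is closed by pushing it over and down, away from the nut (towards the robot), until it lies level, pointing straight away from the nut in line with the bar.
- lever (a joint): Lever angle in rad from the bar's line: 0 = closed, lying flat at its end stop; open start 1.0 to 1.35. Stiff (0.25 N m, 3 N at the tip): it stays where it is left. Closing it tips the bar so that the foot at the other end goes down 6 to 9 mm.
- foot: Round black rubber foot, 24 mm across, 8 mm high, sprung (2.5 N/mm), under the toe end of the bar 95 mm from the nut's axis, on the side away from the robot. Origin at the centre of its underside, z up.
- front: Loose birdhouse front under the foot: grooved red-stained board with a 45-degree gable and a dark round hole (42 mm), 132 mm wide, 151 mm long, 16 mm thick, 220 g, lying on the clamp's plywood base 15 mm above the table. Origin at the underside, in the middle of its rectangular part; x towards the gable, away from the nut. The other, similar clamp, already closed on a plain square panel, is no part of the job.
Mind the look-alikes: they are no part of the job. What is shaped like the front but turquoise or white is not meant.

How it is judged:
By the outcome, as a careful person would: the job done as asked, in the order asked, and still so for the second after the job is handed in, with the robot touching nothing.
It also fails if it takes over 48 s, if anything falls off the work surface, if the arm or the gripper's body presses on something with over 40 N, if the wrist force passes 120 N, or if a joint passes its speed limit or range.

## Working session

There is one attempt and no reset: what is moved stays moved. The work goes in short steps, Python scripts to look and compute and a tool call to move; the robot and the scene stay as the last step left them, time stands still between calls to the robot, and variables do not carry over. Pictures are saved under pics/ and viewed, at most 10 in all, crops included, and the job is handed in when it is done.

Besides the shell and the picture viewer there is one more tool, called after "Call:" by a JSON object that holds its "method" and its "body", one argument or row to a line. drive_tool: Moves the arm, as the interface text tells. Its arguments: {"type":"object","properties":{"series":{"type":"array"}},"required":["series"]}

```bash
mkdir -p pics; cat > h.py <<'E'
import numpy as np, cv2
from scipy.spatial.transform import Rotation as R
from bench import robot, imaging
def snap(n,f):
    c=imaging.get_calibration(n); im=imaging.snapshot(n); cv2.imwrite('pics/'+f+'.png',im[:,:,::-1]); np.save('pics/'+f+'.npy',np.array([c],dtype=object),allow_pickle=True); return im,c
def ray(c,uv):
    K=np.array(c['intrinsics'],float); d=np.array([(uv[0]-K[0,2])/K[0,0],(uv[1]-K[1,2])/K[1,1]]); s=d.copy()
    for _ in range(20): s=d/(1+c['k1']*(s@s))
    v=np.array(c['rotation'])@np.array([s[0],-s[1],-1]); return np.array(c['position']),v/np.linalg.norm(v)
def onz(c,uv,z):
    p,v=ray(c,uv); return p+v*(z-p[2])/v[2]
def tri(c1,a,c2,b):
    p,u=ray(c1,a);q,v=ray(c2,b); s=np.linalg.lstsq(np.c_[u,-v],q-p,rcond=None)[0]
    return (p+u*s[0]+q+v*s[1])/2, np.linalg.norm(p+u*s[0]-q-v*s[1])
def proj(c,X):
    K=np.array(c['intrinsics'],float); x=np.array(c['rotation']).T@(np.array(X)-c['position']); s=np.array([x[0],-x[1]])/-x[2]; s=s*(1+c['k1']*(s@s)); return K[:2,:2]@s+K[:2,2]
def cal(f): return np.load('pics/'+f+'.npy',allow_pickle=True)[0]
E
python3 - <<'E'
from h import *
for n in ('top','side'):
    im,c=snap(n,n+'0'); print(n,c['position'],np.round(c['rotation'],2).tolist())
print(robot.get_obs())
E
```

```text
top [0.39815156 0.05483809 1.53326928] [0.13, -0.0, -1.55]
side [0.45763907 0.9912376  1.24423886] [0.69, 0.02, -3.06]
{'time': 0.1, 'joint_positions': array([-1.31511120e+00,  8.78938097e-02,  1.37206035e+00, -5.02914627e-06,
        1.68360314e+00, -1.03127108e-01]), 'qvel': array([-6.15169171e-04, -8.75939785e-04, -3.89914848e-03,  3.44002338e-03,
        4.65083285e-04, -4.19512356e-05]), 'joint_torque': array([ 1.73851673e-03, -3.41251051e+01, -3.03301549e+01,  7.20123458e-02,
        3.04297206e-02, -9.46622458e-05]), 'tool_pos': array([ 0.1930096 , -0.51456009,  0.22943592]), 'ee_rot': array([-3.13963793e+00, -1.97278053e-04,  3.58811484e-01]), 'wrist_force': array([ 0.39294693, -0.94874928,  0.12775014]), 'wrist_torque': array([-0.02998709,  0.00832294, -0.02615339]), 'finger_force': 0.0, 'width': 0.09413364957006608}
```

View pics/top0.png

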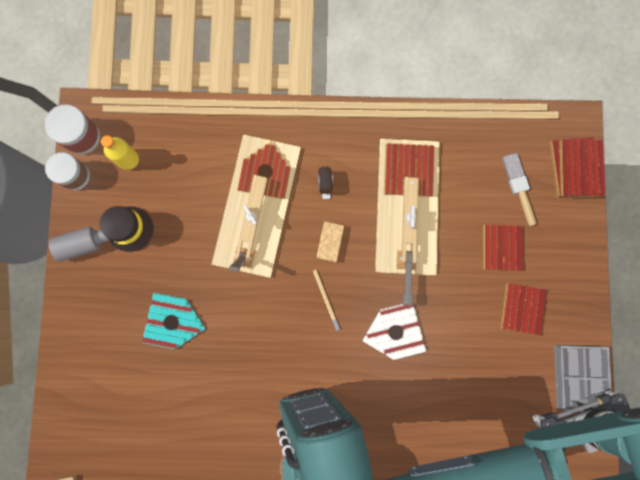

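View pics/side0.png

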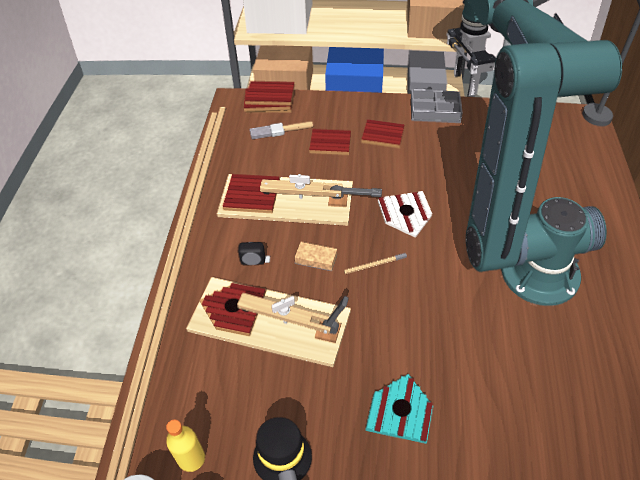

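The target clamp is at top px (250,215) for the nut and (243,262) for the lever. In the side view the nut is at (284,308), the lever tip at (345,299) and the pivot at (331,325). I'll zoom in on both.

```bash
python3 - <<'E'
from h import *
a=cv2.imread('pics/top0.png')[165:275,205:305]; b=cv2.imread('pics/side0.png')[270:370,180:360]
a=cv2.resize(a,None,fx=5,fy=5,interpolation=2)[:550]; b=cv2.resize(b,None,fx=4,fy=4,interpolation=2)
cv2.imwrite('pics/z_top.png',a); cv2.imwrite('pics/z_side.png',b)
ct,cs=cal('top0'),cal('side0')
for n,u,v in(('nut',(250.5,214.5),(284,307)),('tip',(237,267),(346,298)),('piv',(245,255),(331,325))): print(n,tri(ct,u,cs,v))
E
```

```text
Traceback (most recent call last):
  File "h.py", line 13, in tri
    p,u=ray(c1,a);q,v=ray(c2,b); s=np.linalg.lstsq(np.c_[u,-v],q-p,rcond=None)[0]
                                   ~~~~~~~~~~~~~~~^^^^^^^^^^^^^^^^^^^^^^^^^^^^
numpy.linalg.LinAlgError: Incompatible dimensions
```

View pics/z_top.png

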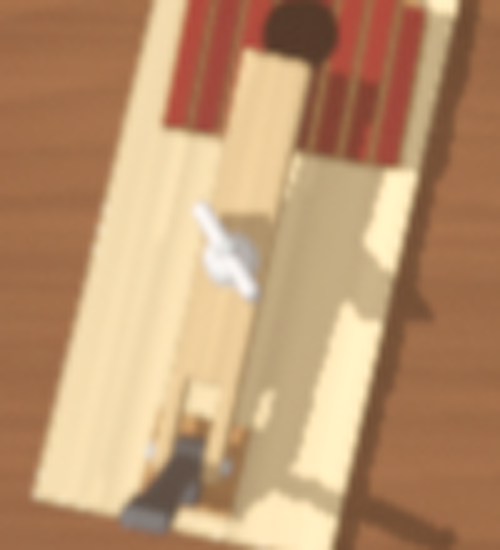

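View pics/z_side.png

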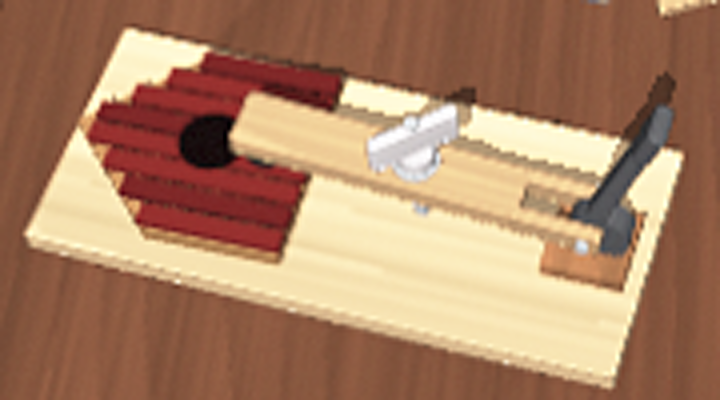

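The top zoom shows wing ends at full px (245.2,206.2) and (255.6,224.4), the bar toe end middle at (260.4,176.6) and the lever's end at about (234,268). The nut looks about 45° off the bar.

```bash
sed -i 's/np.c_\[u,-v\]/np.array([u,-v]).T.reshape(3,2)/; s/q-p,rcond/(q-p).ravel(),rcond/' h.py; python3 - <<'E'
from h import *
ct,cs=cal('top0'),cal('side0')
print(np.shape(ct['position']),np.shape(ray(ct,(1,2))[1]))
T=lambda u,v:tri(ct,u,cs,v)
n,e=T((250.4,215.3),(283.2,304.8)); print('nut',n,e)
t,e=T((234,268.2),(344.5,300.7)); print('tip',t,e)
a=onz(ct,(245.2,206.2),n[2]+.012);b=onz(ct,(255.6,224.4),n[2]+.012); print(a,b,np.degrees(np.arctan2(*(a-b)[1::-1])),np.linalg.norm(a-b),(a+b)/2)
toe=onz(ct,(260.4,176.6),n[2]-.025); d=toe-n;print('bar',toe,np.degrees(np.arctan2(d[1],d[0])))
# plywood long edges: base corners at z .015
L=[(205+32/5,165+497/5),(205+152/5,165)]
l=[onz(ct,x,.015) for x in L];d=l[1]-l[0];print('base',np.degrees(np.arctan2(d[1],d[0])))
d=n-t; print('nut-tip dir',np.degrees(np.arctan2(d[1],d[0])),np.linalg.norm(d[:2]))
E
```

```text
(3,) ()Traceback (most recent call last):
  File "<stdin>", line 5, in <module>
  File "<stdin>", line 4, in <lambda>
  File "h.py", line 13, in tri
    p,u=ray(c1,a);q,v=ray(c2,b); s=np.linalg.lstsq(np.array([u,-v]).T.reshape(3,2),(q-p).ravel(),rcond=None)[0]
                                                   ~~~~~~~~~~~~~~~~~~~~~~~~~~^^^^^
ValueError: cannot reshape array of size 2 into shape (3,2)
```

The camera "rotation" turns out to be roll, pitch, yaw rather than a matrix, so I'll convert it.

```bash
sed -i "s/np.array(c\['rotation'\])/R.from_euler('xyz',c['rotation']).as_matrix()/" h.py; python3 - <<'E'
from h import *
ct,cs=cal('top0'),cal('side0')
T=lambda u,v:tri(ct,u,cs,v)
n,e=T((250.4,215.3),(283.2,304.8)); print('nut',n,e)
t,e=T((234,268.2),(344.5,300.7)); print('tip',t,e)
a=onz(ct,(245.2,206.2),n[2]+.012);b=onz(ct,(255.6,224.4),n[2]+.012); print(a,b,np.degrees(np.arctan2(*(a-b)[1::-1])),np.linalg.norm(a-b),(a+b)/2)
toe=onz(ct,(260.4,176.6),n[2]-.025); d=toe-n;print('bar',toe,np.degrees(np.arctan2(d[1],d[0])))
L=[(205+32/5,165+497/5),(205+152/5,165)]
l=[onz(ct,x,.015) for x in L];d=l[1]-l[0];print('base',np.degrees(np.arctan2(d[1],d[0])))
d=n-t; print('nut-tip dir',np.degrees(np.arctan2(d[1],d[0])),np.linalg.norm(d[:2]))
E
```

```text
nut [0.63961878 0.2021861  0.08724987] 0.0016034427721271314
tip [0.49772223 0.22987487 0.15650955] 0.001071300568029299
[0.66160617 0.21508992 0.09924987] [0.61531775 0.18688706 0.09924987] 31.353349641738287 0.054203493555072556 [0.63846196 0.20098849 0.09924987]
bar [0.74860283 0.18219124 0.06224987] -10.396210045293358
base -10.973192462942704
nut-tip dir -11.041577881016027 0.14457281677589492
```

Estimates: nut at (0.639, 0.2015, 0.087), bar direction about -10.8°, wings at 31.4°, so the nut joint is near -0.74. The lever is open about 1.23 rad. Moving to hover above the nut.

Call:
{"method": "drive_tool", "body": {
  "series": [
    [0.07,[0.0446,-0.0343,0],[0,0,0]],
    [0.07,[0.0892,-0.0686,0],[0,0,0]],
    [0.07,[0.1338,-0.1029,0],[0,0,0]],
    [0.07,[0.1784,-0.1372,0],[0,0,0]],
    [0.07,[0.223,-0.1715,0],[0,0,0]]
  ]
}}

```text
time: 0.72
tool_pos: [0.3422, -0.2743, 0.23]
ee_rot: [-3.141, 0.0, 0.358]
wrist_force: [0.4, -0.7, -0.1]
width: 0.0697
finger_force: 0.0
```

Call:
{"method": "drive_tool", "body": {
  "series": [
    [0.07,[0.0446,-0.0343,0],[0,0,0]],
    [0.07,[0.0892,-0.0686,0],[0,0,0]],
    [0.07,[0.1338,-0.1029,0],[0,0,0]],
    [0.07,[0.1784,-0.1372,0],[0,0,0]],
    [0.07,[0.223,-0.1715,0],[0,0,0]]
  ]
}}

```text
time: 1.35
tool_pos: [0.4908, -0.0355, 0.2301]
ee_rot: [3.141, 0.0, 0.359]
wrist_force: [0.9, -1.2, 0.3]
width: 0.0697
finger_force: 0.0
```

Call:
{"method": "drive_tool", "body": {
  "series": [
    [0.07,[0.0446,-0.0343,0],[0,0,-0.05]],
    [0.07,[0.0892,-0.0686,0],[0,0,-0.1]],
    [0.07,[0.1338,-0.1029,0],[0,0,-0.15]],
    [0.07,[0.1784,-0.1372,0],[0,0,-0.189]],
    [0.07,[0.223,-0.1715,0],[0,0,-0.189]]
  ]
}}

```text
time: 1.98
tool_pos: [0.6394, 0.2033, 0.2297]
ee_rot: [3.142, 0.001, 0.548]
wrist_force: [0.2, 0.3, -0.2]
width: 0.0698
finger_force: 0.0
```

```bash
python3 - <<'E'
from h import *
im,c=snap('wrist','w1'); o=robot.get_obs(); print(o['time'],o['tool_pos'],o['ee_rot'],o['joint_positions'],c['position'])
E
```

```text
2.025 [0.64133079 0.20957401 0.22655384] [-3.13698141e+00 -6.34383477e-04  5.53508913e-01] [0.22963838 0.37147872 1.03735985 0.00463469 1.73361845 1.24767365] [0.6988462  0.23849477 0.38470373]
```

View pics/w1.png

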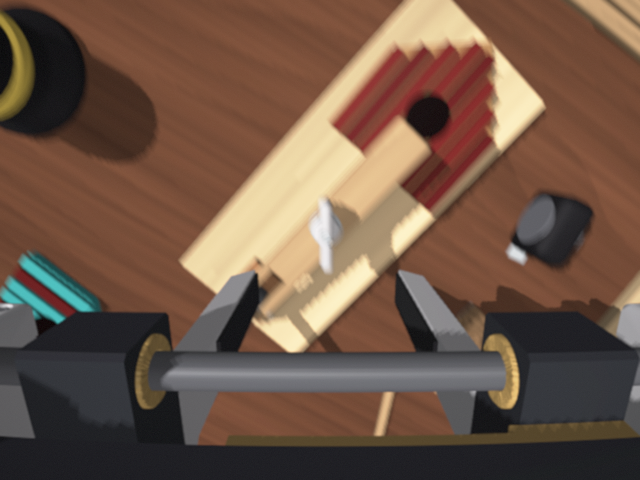

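The wrist view shows the nut's wings nearly vertical in the image, about (324,201) to (327,271), with the screw axis near (324,230). I'll refine this now the arm has settled.

```bash
python3 - <<'E'
from h import *
imaging.snapshot('wrist');im,c=snap('wrist','w2'); o=robot.get_obs(); print(o['time'],o['tool_pos'],o['ee_rot'])
hsv=cv2.cvtColor(im,cv2.COLOR_RGB2HSV)
m=((hsv[...,1]<45)&(hsv[...,2]>150)).astype(np.uint8); m[:180]=0;m[290:]=0;m[:,:290]=0;m[:,365:]=0
n,l,s,cc=cv2.connectedComponentsWithStats(m); k=1+np.argmax(s[1:,4]); print(s[k],cc[k]); ys,xs=np.where(l==k)
print(cv2.minAreaRect(np.c_[xs,ys].astype(np.float32)))
z=np.zeros((480,640,3),np.uint8)
cr=im[190:285,285:365]; mm=np.repeat((l==k)[190:285,285:365,None]*255,3,2).astype(np.uint8)
cv2.imwrite('pics/w2z.png',cv2.resize(np.hstack([cr,mm])[:,:,::-1],None,fx=5,fy=5,interpolation=2))
# bar edge direction : wood pixels edges via two points (toe end corners)
E
```

```text
2.125 [0.63884934 0.20378016 0.22724514] [-3.14019749  0.00447384  0.55114415]
[ 316  206   29   73 1117] [330.26051925 240.69740376]
((331.3419494628906, 242.1956329345703), (70.72444152832031, 27.590303421020508), 73.44293212890625)
```

View pics/w2z.png

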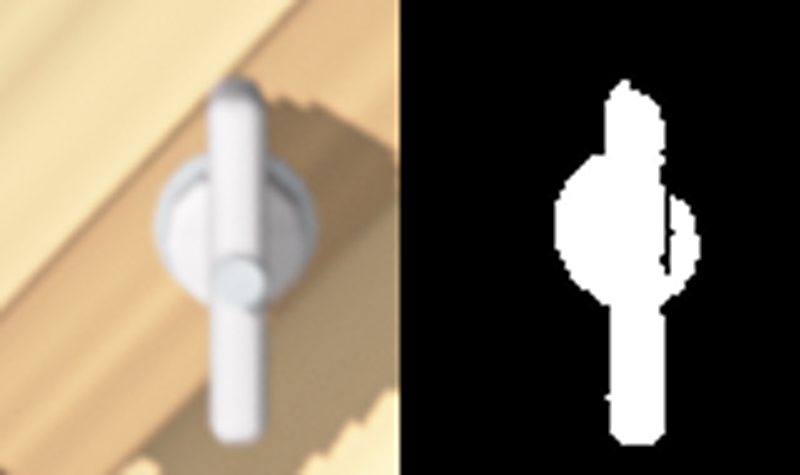

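Zoomed: the plate's top face runs from px (332,209.4) to (332.4,278), with the bar's edge from (285,252.4) to (343,192).

```bash
python3 - <<'E'
from h import *
c=cal('w2'); z=.099
a=onz(c,(332,209.4),z);b=onz(c,(332.4,278),z); print(a,b,np.linalg.norm(a-b),(a+b)/2,np.degrees(np.arctan2(*(a-b)[1::-1])))
g=onz(c,(285,252.4),.062);h=onz(c,(343,192),.062);print(np.degrees(np.arctan2(*(h-g)[1::-1])))
im=cv2.imread('pics/w2.png'); e=cv2.Canny(im,60,150); 
for L in cv2.HoughLinesP(e,1,np.pi/720,30,minLineLength=50,maxLineGap=5)[:,0]:
    if L[1]<330 and L[3]<330:
        g,h=[onz(c,p,.05) for p in(L[:2],L[2:])];print(L,np.round(np.degrees(np.arctan2(*(h-g)[1::-1])),1))
ct,cs=cal('top0'),cal('side0')
print([tri(c,(332.2,243.7),k,p) for k,p in((ct,(250.4,215.3)),)])
E
```

```text
[0.66198702 0.21458776 0.099     ] [0.6149074  0.18486829 0.099     ] 0.05567528346613734 [0.63844721 0.19972803 0.099     ] 32.26257069634001
-11.821964389385425
[198 250 399  23] -11.2
[267 269 413 117] -11.8
[457 120 504  69] -9.8
[363 153 452  50] -8.9
[360 151 439  58] -8.5
[396 267 552 111] -10.9
[411 198 492 108] -8.6
[426 211 504 127] -9.1
[414 200 498 107] -8.7
[504  55 552 110] -101.1
[326 213 372 163] -10.5
[346 139 412  60] -8.4
[453 211 552 112] -11.1
[488 312 543 312] -58.9
[350 141 428  50] -9.0
[436 219 502 149] -9.3
[ 29 260  93 310] -100.2
[349  80 420   0] -10.7
[336 128 403  51] -9.9
[305 318 369 263] -15.5
[462   7 537  91] -101.0
[ 34 257 103 309] -98.9
[ 32 259  97 308] -98.9
[ 40 255 100 301] -99.4
[562   0 624  48] -88.6
[348 136 399  75] -8.4
[ 44 257 113 310] -99.6
[ 23 270  74 309] -99.5
[575   1 639  52] -88.9
[436 199 499 131] -9.1
[355 134 414  65] -9.0
[185 265 258 183] -11.8
[363 146 415  85] -8.6
[ 28 260  78 299] -100.0
[ 33 257 103 310] -99.1
[274 163 337  92] -11.2
[ 23 269  75 309] -99.7
[(array([0.6387321 , 0.20053666, 0.09912006]), np.float64(0.0010568639143895568))]
```

Call:
{"method": "drive_tool", "body": {
  "series": [
    [0.07,[-0.0015,0.0014,0.05],[0,0,0]],
    [0.07,[-0.0015,0.0014,0.1],[0,0,0]],
    [0.07,[-0.0015,0.0014,0.125],[0,0,0]],
    [0.07,[-0.0015,0.0014,0.134],[0,0,0]],
    [0.07,[-0.0015,0.0014,0.134],[0,0,0]]
  ]
}}

```text
time: 2.75
tool_pos: [0.6382, 0.1988, 0.097]
ee_rot: [3.141, -0.0, 0.547]
wrist_force: [1.0, 0.8, 0.7]
width: 0.0697
finger_force: 0.0
```

Call:
{"method": "drive_tool", "body": {
  "series": [
    [0.0,[0,0,0],[0,0,0]],
    [0.0,[0,0,0],[0,0,0]],
    [0.0,[0,0,0],[0,0,0]],
    [0.0,[0,0,0],[0,0,0]],
    [0.0,[0,0,0],[0,0,0]]
  ]
}}

```text
time: 3.38
tool_pos: [0.6377, 0.2008, 0.0964]
ee_rot: [-3.139, 0.0, 0.548]
wrist_force: [-3.4, 5.4, 2.1]
width: 0.0235
finger_force: 10.7
```

Call:
{"method": "drive_tool", "body": {
  "series": [
    [0.0,[0,0,0],[0,0,0]],
    [0.0,[0,0,0],[0,0,0]]
  ]
}}

```text
time: 3.62
tool_pos: [0.6377, 0.2008, 0.0965]
ee_rot: [-3.14, 0.0, 0.549]
wrist_force: [-2.5, 3.7, 0.6]
width: 0.023
finger_force: 30.0
```

At 23 mm the jaws are on the round hub, not the 9 mm plate, so I'll open, rise 9 mm and grip again.

Call:
{"method": "drive_tool", "body": {
  "series": [
    [0.05,[0,0,0],[0,0,0]],
    [0.05,[0,0,0],[0,0,0]],
    [0.05,[0,0,0],[0,0,0]],
    [0.05,[0,0,-0.009],[0,0,0]],
    [0.05,[0,0,-0.009],[0,0,0]]
  ]
}}

```text
time: 4.25
tool_pos: [0.6392, 0.1997, 0.107]
ee_rot: [3.14, -0.003, 0.548]
wrist_force: [0.6, -0.8, 0.3]
width: 0.0502
finger_force: 0.0
```

Call:
{"method": "drive_tool", "body": {
  "series": [
    [0.0,[0,0,0],[0,0,0]],
    [0.0,[0,0,0],[0,0,0]],
    [0.0,[0,0,0],[0,0,0]],
    [0.0,[0,0,0],[0,0,0]],
    [0.0,[0,0,0],[0,0,0]]
  ]
}}

```text
time: 4.88
tool_pos: [0.6377, 0.2008, 0.1055]
ee_rot: [-3.139, -0.0, 0.549]
wrist_force: [-1.1, 3.6, 1.5]
width: 0.0083
finger_force: 30.0
```

```bash
python3 - <<'E'
from h import *
w=snap('wrist','w3')[0]; s=snap('side','s3')[0]; o=robot.get_obs(); print(o['width'],o['finger_force'],o['tool_pos'],o['ee_rot'])
b=cv2.resize(s[240:370,200:370],(628,480),interpolation=2)
cv2.imwrite('pics/c3.png',cv2.resize(np.hstack([w,b]),(800,303))[:,:,::-1])
E
```

```text
0.008657397704651845 30.03865939885145 [0.63774158 0.20076897 0.10551941] [-3.13965492e+00  3.95481430e-05  5.48634225e-01]
```

View pics/c3.png

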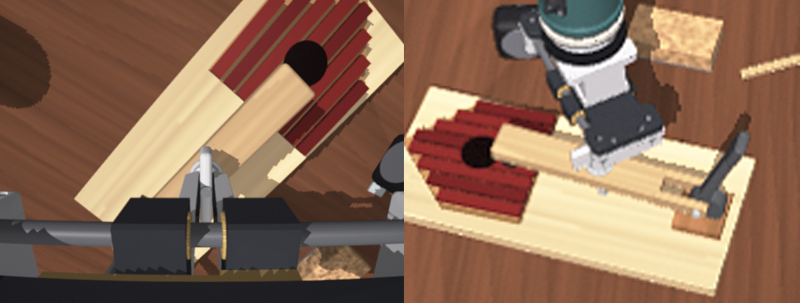

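The plate is gripped now (8.5 mm) and the lever is clear. Turning clockwise by 0.742 rad while sinking 2 mm.

Call:
{"method": "drive_tool", "body": {
  "series": [
    [0.0,[0,0,0.0005],[0,0,0.15]],
    [0.0,[0,0,0.001],[0,0,0.3]],
    [0.0,[0,0,0.0015],[0,0,0.45]],
    [0.0,[0,0,0.002],[0,0,0.6]],
    [0.0,[0,0,0.002],[0,0,0.742]]
  ]
}}

```text
time: 5.6
tool_pos: [0.6376, 0.2017, 0.1034]
ee_rot: [-3.139, 0.002, -0.198]
wrist_force: [-2.0, 6.2, -0.2]
width: 0.0084
finger_force: 30.0
```

Call:
{"method": "drive_tool", "body": {
  "series": [
    [0.0,[0,0,0],[0,0,0]],
    [0.0,[0,0,0],[0,0,0]]
  ]
}}

```text
time: 5.85
tool_pos: [0.6376, 0.2017, 0.1033]
ee_rot: [-3.139, 0.002, -0.193]
wrist_force: [-2.7, 6.1, 0.3]
width: 0.0089
finger_force: 30.1
```

```bash
python3 - <<'E'
from h import *
o=robot.get_obs(); print(o)
E
```

```text
{'time': 5.85, 'joint_positions': array([0.21998034, 0.4011119 , 1.24299812, 0.00352504, 1.49803088,
       1.98385214]), 'qvel': array([3.99923907e-04, 5.46672997e-04, 1.36589241e-03, 3.01219997e-05,
       8.29060042e-04, 2.50212275e-04]), 'joint_torque': array([ -3.9616406 , -45.55630803, -29.39856291,  -2.07766324,
        -0.43404593,  -0.10559072]), 'tool_pos': array([0.63755645, 0.20172759, 0.10328991]), 'ee_rot': array([-3.13859300e+00,  1.91374275e-03, -1.93329841e-01]), 'wrist_force': array([-2.66434122,  6.06647382,  0.32312992]), 'wrist_torque': array([ 1.09989576,  0.4925068 , -0.10324515]), 'finger_force': 30.091078094701516, 'width': 0.008868030365345619}
```

Call:
{"method": "drive_tool", "body": {
  "series": [
    [0.04,[0,0,0],[0,0,0]],
    [0.04,[0,0,0],[0,0,0]],
    [0.04,[0,0,0],[0,0,0]],
    [0.04,[0,0,-0.06],[0,0,0]],
    [0.04,[0,0,-0.12],[0,0,0]]
  ]
}}

```text
time: 6.48
tool_pos: [0.6378, 0.199, 0.2233]
ee_rot: [3.14, 0.002, -0.195]
wrist_force: [0.6, 0.6, -0.3]
width: 0.0403
finger_force: 0.0
```

```bash
python3 - <<'E'
from h import *
for _ in range(4): imaging.snapshot('wrist')
w,c=snap('wrist','w4'); o=robot.get_obs(); print(o['time'],o['tool_pos'],o['ee_rot'])
u,v=proj(c,[.6385,.2,.095]).astype(int); print(u,v)
a=w[max(v-60,0):v+60,u-60:u+60]
cv2.imwrite('pics/c4.png',np.hstack([cv2.resize(w,(400,300)),cv2.resize(a,(300,300),interpolation=2)])[:,:,::-1]); print(max(v-60,0),u-60)
E
```

```text
6.725 [0.63834672 0.19936193 0.22329646] [ 3.14127843e+00 -3.16965551e-04 -1.94607691e-01]
325 241
181 265
```

View pics/c4.png

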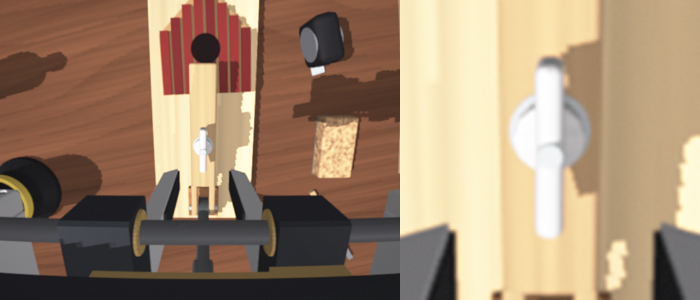

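The wings now look in line with the bar; the plate runs from zoom (550,68) to (549,236). I'll check the angles numerically.

```bash
python3 - <<'E'
from h import *
c=cal('w4'); im=cv2.imread('pics/w4.png'); hsv=cv2.cvtColor(im,cv2.COLOR_BGR2HSV).astype(int)
ang=lambda p,q,z:(lambda d:np.degrees(np.arctan2(d[1],d[0])))(onz(c,p,z)-onz(c,q,z))
x0,y0=265,181
# plate: per-row centre of white pixels on wing rows outside the hub
P=[]
for y in list(range(209,217))+list(range(250,273)):
    r=im[y,310:345].astype(int); k=np.where((r.min(1)>170)&(r.max(1)-r.min(1)<40))[0]
    if len(k)>4: P.append((310+k.mean(),y,len(k)))
P=np.array(P); print(P[::4].round(1)); f=np.polyfit(P[:,1],P[:,0],1)
print('plate',f,ang((np.polyval(f,209),209),(np.polyval(f,273),273),.097))
g=cv2.cvtColor(im,cv2.COLOR_BGR2GRAY)
for L in cv2.HoughLinesP(cv2.Canny(im,30,80),1,np.pi/1440,30,minLineLength=45,maxLineGap=6)[:,0]:
    if 225<min(L[0],L[2]) and max(L[0],L[2])<430 and abs(L[0]-L[2])<12:
        p,q=sorted([tuple(L[:2]),tuple(L[2:])],key=lambda t:t[1]); print(p,q,[round(ang(p,q,z),2) for z in(.06,.031,.015)])
E
```

```text
[[323.5 209.   10. ]
 [324.  213.   11. ]
 [324.  250.   11. ]
 [324.  254.   11. ]
 [324.  258.   11. ]
 [324.  262.   11. ]
 [324.  266.   11. ]
 [324.  270.   11. ]]
plate [1.31474925e-03 3.23657177e+02] -11.142122832569612
(np.int32(414), np.int32(0)) (np.int32(405), np.int32(230)) [np.float64(-10.95), np.float64(-10.95), np.float64(-10.95)]
(np.int32(236), np.int32(5)) (np.int32(239), np.int32(91)) [np.float64(-11.35), np.float64(-11.35), np.float64(-11.35)]
(np.int32(304), np.int32(206)) (np.int32(307), np.int32(352)) [np.float64(-10.81), np.float64(-10.81), np.float64(-10.81)]
(np.int32(343), np.int32(4)) (np.int32(344), np.int32(59)) [np.float64(-9.58), np.float64(-9.58), np.float64(-9.58)]
(np.int32(241), np.int32(130)) (np.int32(246), np.int32(243)) [np.float64(-11.37), np.float64(-11.37), np.float64(-11.37)]
(np.int32(345), np.int32(94)) (np.int32(344), np.int32(196)) [np.float64(-11.13), np.float64(-11.13), np.float64(-11.13)]
(np.int32(386), np.int32(73)) (np.int32(386), np.int32(146)) [np.float64(-9.34), np.float64(-9.34), np.float64(-9.34)]
(np.int32(401), np.int32(44)
[... 707 characters left out ...]
p.int32(74)) (np.int32(382), np.int32(147)) [np.float64(-9.46), np.float64(-9.46), np.float64(-9.46)]
(np.int32(255), np.int32(53)) (np.int32(262), np.int32(151)) [np.float64(-8.85), np.float64(-8.85), np.float64(-8.85)]
(np.int32(272), np.int32(35)) (np.int32(279), np.int32(151)) [np.float64(-8.98), np.float64(-8.98), np.float64(-8.98)]
(np.int32(272), np.int32(82)) (np.int32(276), np.int32(151)) [np.float64(-9.26), np.float64(-9.26), np.float64(-9.26)]
(np.int32(367), np.int32(48)) (np.int32(368), np.int32(130)) [np.float64(-9.21), np.float64(-9.21), np.float64(-9.21)]
(np.int32(246), np.int32(244)) (np.int32(249), np.int32(296)) [np.float64(-10.93), np.float64(-10.93), np.float64(-10.93)]
```

The nut is in line: plate at -11.1°, bar edges at -10.8 to -11.1°. Next I'll close the fingers and descend on the nut side of the lever.

Call:
{"method": "drive_tool", "body": {
  "series": [
    [0.0,[-0.055,0,0],[0,0,0]],
    [0.0,[-0.108,0,0],[0,0,0]],
    [0.0,[-0.108,0,0.03],[0,0,0]],
    [0.0,[-0.108,0,0.063],[0,0,0]],
    [0.0,[-0.108,0,0.063],[0,0,0]]
  ]
}}

```text
time: 7.35
tool_pos: [0.5291, 0.2194, 0.1546]
ee_rot: [3.136, 0.01, -0.194]
wrist_force: [0.5, 0.4, 0.3]
width: 0.0003
finger_force: 0.0
```

Call:
{"method": "drive_tool", "body": {
  "series": [
    [0.0,[-0.01,0,0],[0,0,0]],
    [0.0,[-0.015,0,0],[0,0,0]],
    [0.0,[-0.025,0,0.003],[0,0,0]],
    [0.0,[-0.035,0,0.0065],[0,0,0]],
    [0.0,[-0.035,0,0.0065],[0,0,0]]
  ]
}}

```text
time: 7.98
tool_pos: [0.4972, 0.2276, 0.1541]
ee_rot: [-3.141, 0.0, -0.194]
wrist_force: [0.9, -0.4, 1.4]
width: 0.0004
finger_force: 0.6
```

```bash
python3 - <<'E'
from h import *
s,c=snap('side','s5'); o=robot.get_obs(); print(o['time'],o['tool_pos'],o['wrist_force'],o['width'])
cv2.imwrite('pics/c5.png',cv2.resize(s[200:370,180:400],(660,510),interpolation=2)[:,:,::-1])
E
```

```text
8.025 [0.49734975 0.22754064 0.15418565] [ 0.08831394 -0.25697046  0.78852302] 0.00020324966754425307
```

View pics/c5.png

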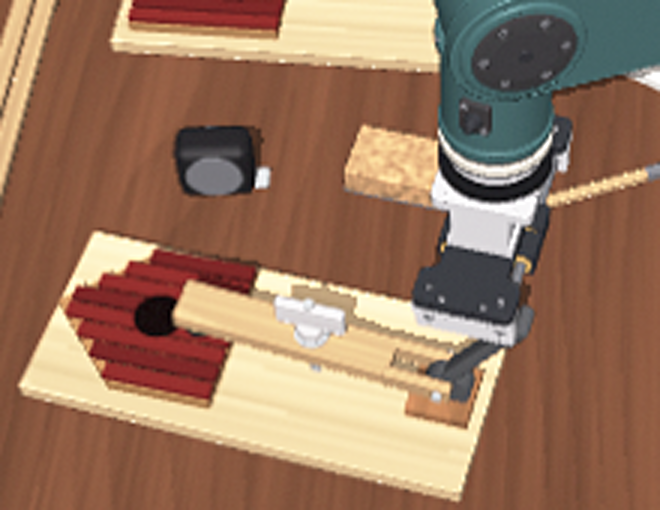

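The lever (px 465–525, 345–365 in the crop) has moved over with the finger; forces are small and the front hasn't moved. I'll continue along the arc.

Call:
{"method": "drive_tool", "body": {
  "series": [
    [0.0,[-0.008,0,0.0045],[0,0,0]],
    [0.0,[-0.016,0,0.0093],[0,0,0]],
    [0.0,[-0.023,0,0.0155],[0,0,0]],
    [0.0,[-0.029,0,0.0215],[0,0,0]],
    [0.0,[-0.034,0,0.0285],[0,0,0]]
  ]
}}

```text
time: 8.65
tool_pos: [0.4642, 0.234, 0.1251]
ee_rot: [-3.142, -0.0, -0.194]
wrist_force: [2.4, 0.3, 1.3]
width: 0.0002
finger_force: 1.2
```

Call:
{"method": "drive_tool", "body": {
  "series": [
    [0.0,[-0.005,0,0.007],[0,0,0]],
    [0.0,[-0.009,0,0.015],[0,0,0]],
    [0.0,[-0.012,0,0.0235],[0,0,0]],
    [0.0,[-0.014,0,0.032],[0,0,0]],
    [0.0,[-0.015,0,0.036],[0,0,0]]
  ]
}}

```text
time: 9.28
tool_pos: [0.4492, 0.2367, 0.0886]
ee_rot: [3.141, 0.001, -0.194]
wrist_force: [0.4, -0.1, 2.5]
width: 0.0002
finger_force: 1.1
```

Call:
{"method": "drive_tool", "body": {
  "series": [
    [0.0,[0,0,0.002],[0,0,0]],
    [0.0,[0,0,0.004],[0,0,0]],
    [0.0,[0,0,0.004],[0,0,0]]
  ]
}}

```text
time: 9.65
tool_pos: [0.4493, 0.2368, 0.0852]
ee_rot: [3.141, 0.002, -0.194]
wrist_force: [-2.0, 0.2, 2.7]
width: 0.0006
finger_force: 1.1
```

The force is still only friction level, so I'll press on in small steps until the end stop shows.

Call:
{"method": "drive_tool", "body": {
  "series": [
    [0.0,[0,0,0.002],[0,0,0]],
    [0.0,[0,0,0.003],[0,0,0]],
    [0.0,[0,0,0.003],[0,0,0]]
  ]
}}

```text
time: 10.02
tool_pos: [0.4497, 0.2367, 0.0823]
ee_rot: [3.141, 0.0, -0.194]
wrist_force: [-1.9, 0.9, 2.3]
width: 0.0001
finger_force: 1.2
```

Call:
{"method": "drive_tool", "body": {
  "series": [
    [0.0,[0,0,0.001],[0,0,0]],
    [0.0,[0,0,0.002],[0,0,0]],
    [0.0,[0,0,0.002],[0,0,0]]
  ]
}}

```text
time: 10.4
tool_pos: [0.4499, 0.2367, 0.0803]
ee_rot: [3.141, 0.0, -0.194]
wrist_force: [-2.2, 1.0, 2.5]
width: 0.0002
finger_force: 1.2
```

Call:
{"method": "drive_tool", "body": {
  "series": [
    [0.0,[0,0,0.001],[0,0,0]],
    [0.0,[0,0,0.002],[0,0,0]],
    [0.0,[0,0,0.002],[0,0,0]]
  ]
}}

```text
time: 10.78
tool_pos: [0.4499, 0.2367, 0.0784]
ee_rot: [3.141, -0.0, -0.194]
wrist_force: [-2.5, 0.7, 2.6]
width: 0.0004
finger_force: 1.4
```

Call:
{"method": "drive_tool", "body": {
  "series": [
    [0.0,[0,0,0.001],[0,0,0]],
    [0.0,[0,0,0.002],[0,0,0]],
    [0.0,[0,0,0.002],[0,0,0]]
  ]
}}

```text
time: 11.15
tool_pos: [0.4499, 0.2367, 0.0763]
ee_rot: [3.141, 0.0, -0.194]
wrist_force: [-1.6, 0.6, 2.7]
width: 0.0006
finger_force: 1.4
```

```bash
python3 - <<'E'
from h import *
s,c=snap('side','s6'); o=robot.get_obs(); print(o['time'],o['tool_pos'],o['wrist_force'],o['width'])
cv2.imwrite('pics/c6.png',cv2.resize(s[220:370,180:380],(800,600),interpolation=2)[:,:,::-1])
E
```

```text
11.2 [0.44985054 0.23671178 0.07636655] [-1.50950008  0.99213564  2.76321917] 0.0007405148693309778
```

View pics/c6.png

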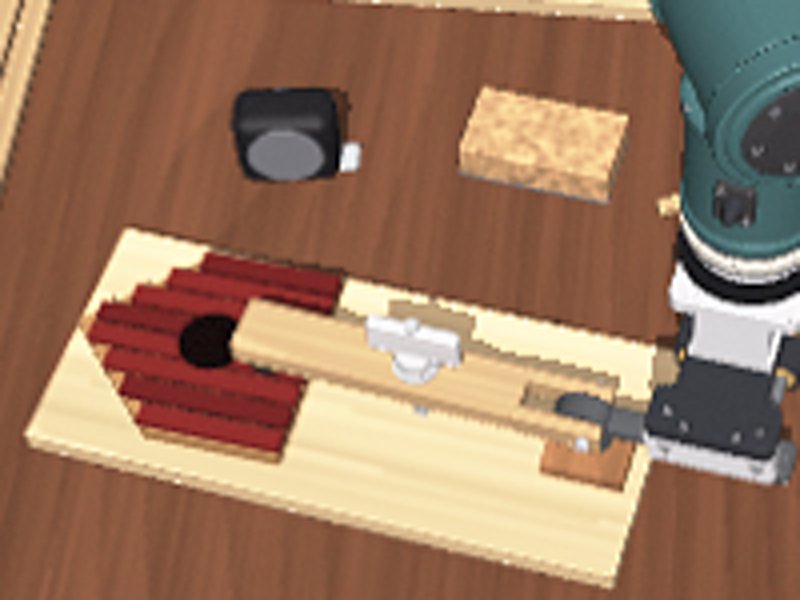

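The lever is close to level, the nut in line and the front undisturbed. No end stop yet, so I'll keep pressing.

Call:
{"method": "drive_tool", "body": {
  "series": [
    [0.0,[0,0,0.001],[0,0,0]],
    [0.0,[0,0,0.002],[0,0,0]],
    [0.0,[0,0,0.003],[0,0,0]],
    [0.0,[0,0,0.003],[0,0,0]]
  ]
}}

```text
time: 11.7
tool_pos: [0.4499, 0.2367, 0.0734]
ee_rot: [3.141, -0.0, -0.194]
wrist_force: [-2.1, 0.2, 3.0]
width: 0.0
finger_force: 1.7
```

Call:
{"method": "drive_tool", "body": {
  "series": [
    [0.0,[0,0,0.001],[0,0,0]],
    [0.0,[0,0,0.002],[0,0,0]],
    [0.0,[0,0,0.003],[0,0,0]],
    [0.0,[0,0,0.003],[0,0,0]]
  ]
}}

```text
time: 12.2
tool_pos: [0.4501, 0.2367, 0.0705]
ee_rot: [-3.142, -0.0, -0.194]
wrist_force: [-2.4, 0.5, 4.6]
width: 0.0007
finger_force: 2.3
```

Call:
{"method": "drive_tool", "body": {
  "series": [
    [0.0,[0,0,0.001],[0,0,0]],
    [0.0,[0,0,0.002],[0,0,0]],
    [0.0,[0,0,0.002],[0,0,0]]
  ]
}}

```text
time: 12.58
tool_pos: [0.4502, 0.2367, 0.0686]
ee_rot: [-3.141, -0.001, -0.194]
wrist_force: [-1.9, 0.2, 5.8]
width: 0.0006
finger_force: 2.6
```

```bash
python3 - <<'E'
from h import *
s,c=snap('side','s7'); t,_=snap('top','t7'); o=robot.get_obs(); print(o['time'],o['tool_pos'],o['wrist_force'],o['width'])
a=cv2.resize(s[290:360,290:390],(800,560),interpolation=2)
cv2.imwrite('pics/c7.png',a[:,:,::-1])
E
```

```text
12.675 [0.45016885 0.236755   0.06864623] [-2.6021946   0.19350572  5.64094555] 0.0005327240464019789
```

View pics/c7.png

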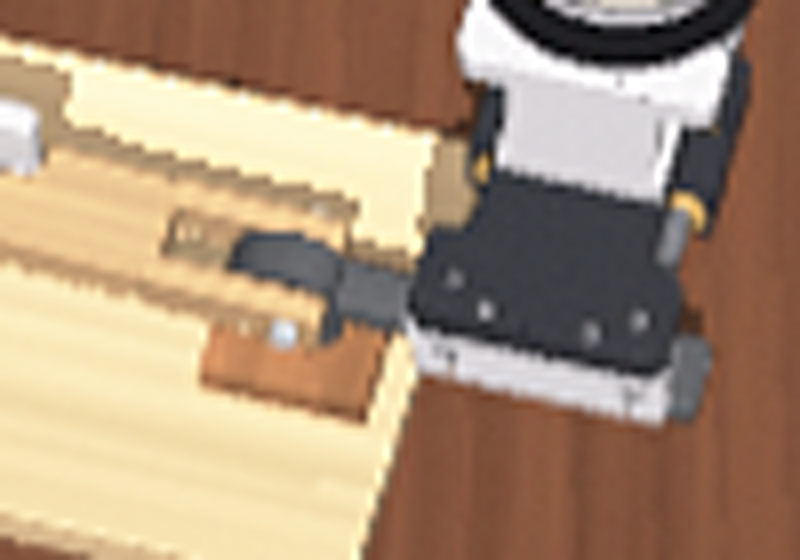

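(That was my 11th picture, one over the allowed 10, so I'll view no more and go by force and numbers.) The crop shows the lever lying near level under the finger. I'll press on and watch for the stiff end stop.

Call:
{"method": "drive_tool", "body": {
  "series": [
    [0.0,[0,0,0.001],[0,0,0]],
    [0.0,[0,0,0.002],[0,0,0]],
    [0.0,[0,0,0.002],[0,0,0]]
  ]
}}

```text
time: 13.05
tool_pos: [0.4503, 0.2368, 0.0668]
ee_rot: [-3.141, -0.001, -0.194]
wrist_force: [-1.8, -0.2, 5.9]
width: 0.0004
finger_force: 2.9
```

Call:
{"method": "drive_tool", "body": {
  "series": [
    [0.0,[0,0,0.001],[0,0,0]],
    [0.0,[0,0,0.002],[0,0,0]],
    [0.0,[0,0,0.002],[0,0,0]]
  ]
}}

```text
time: 13.42
tool_pos: [0.4504, 0.2368, 0.065]
ee_rot: [-3.141, -0.001, -0.194]
wrist_force: [-2.6, -0.9, 6.5]
width: 0.0003
finger_force: 3.2
```

The fingertips are lower than expected for a closed lever, so I'll back off and measure the lever numerically.

Call:
{"method": "drive_tool", "body": {
  "series": [
    [0.0,[0,0,-0.05],[0,0,0]],
    [0.0,[0,0,-0.1],[0,0,0]],
    [0.0,[0,0.055,-0.12],[0,0,0]],
    [0.0,[0,0.11,-0.12],[0,0,0]],
    [0.0,[0,0.165,-0.12],[0,0,0]]
  ]
}}

```text
time: 14.05
tool_pos: [0.4179, 0.073, 0.184]
ee_rot: [3.14, -0.001, -0.194]
wrist_force: [0.8, 0.4, -0.1]
width: 0.0001
finger_force: 0.0
```

Call:
{"method": "drive_tool", "body": {
  "series": [
    [0.0,[-0.03,0.055,0],[0,0,0]],
    [0.0,[-0.06,0.105,0],[0,0,0]],
    [0.0,[-0.06,0.15,0],[0,0,0]]
  ]
}}

```text
time: 14.42
tool_pos: [0.3285, -0.0621, 0.1837]
ee_rot: [3.14, -0.001, -0.194]
wrist_force: [0.6, -0.0, 0.3]
width: 0.0005
finger_force: 0.0
```

```bash
python3 - <<'E'
from h import *
n=np.array([.6385,.2,0]);u=np.array([.9813,-.1925,0])
for k in('side','top'):
    im,c=snap(k,k[0]+'8'); hsv=cv2.cvtColor(im,cv2.COLOR_RGB2HSV)
    P=n-u*.17+[0,0,.05]; x,y=proj(c,P).astype(int)
    m=((im.max(2)<105)&(hsv[...,1]<90)).astype(np.uint8); w=np.zeros_like(m); w[y-45:y+45,x-45:x+45]=1; m*=w
    nn,l,s,cc=cv2.connectedComponentsWithStats(m); 
    print(k,(x,y),[(s[i].tolist(),cc[i].round(1).tolist()) for i in range(1,nn) if s[i,4]>25])
    for z in(.054,.044,.034,.024): print(z,[proj(c,n-u*d+[0,0,z]).round(1).tolist() for d in(.105,.223)])
    i=1+np.argmax(s[1:,4]); ys,xs=np.where(l==i)
    for q in range(xs.min() if k=='side' else ys.min(),(xs.max() if k=='side' else ys.max())+1,3):
        j=ys[xs==q] if k=='side' else xs[ys==q]
        print((q,j.min(),j.max()),end=' ') if len(j) else 0
    print()
o=robot.get_obs();print(o['time'],o['tool_pos'],o['joint_positions'])
E
```

```text
side (np.int64(355), np.int64(329)) [([318, 318, 11, 7, 40], [322.7, 320.6]), ([330, 319, 49, 22, 143], [354.7, 330.0])]
0.054 [[327.9, 321.9], [378.0, 333.1]]
0.044 [[327.9, 324.3], [377.7, 335.5]]
0.034 [[328.0, 326.6], [377.5, 337.8]]
0.024 [[328.1, 329.0], [377.3, 340.0]]
(330, np.int64(319), np.int64(331)) (333, np.int64(321), np.int64(328)) (336, np.int64(328), np.int64(328)) (339, np.int64(329), np.int64(329)) (342, np.int64(329), np.int64(330)) (345, np.int64(330), np.int64(331)) (348, np.int64(324), np.int64(332)) (351, np.int64(325), np.int64(332)) (354, np.int64(325), np.int64(333)) (357, np.int64(326), np.int64(333)) (360, np.int64(327), np.int64(335)) (363, np.int64(328), np.int64(335)) (366, np.int64(328), np.int64(338)) (369, np.int64(327), np.int64(338)) (372, np.int64(328), np.int64(339)) (375, np.int64(329), np.int64(340)) (378, np.int64(331), np.int64(335)) 
top (np.int64(237), np.int64(281)) []
0.054 [[243.2, 257.0], [232.6, 301.5]]
0.044 [[243.6, 257.4], [233.1, 301.6]]
0.034 [[244.0, 257.7], [233.5, 301.7]]
0.024 [[244.4, 258.1], [234.0, 301.7]]
(307, np.int64(192), np.int64(192)) (310, np.int64(194), np.int64(194)) 
14.525 [ 0.32917226 -0.06433239  0.18383809] [-0.36003019 -0.40361098  1.88574774 -0.00258826  1.65847289  1.41273083]
```

The lever reads level (centre z about 0.047 along its length). The final force of 6.5 N also exceeds the lever's friction plus cam load, so it reached its stop. One last check that the front and nut haven't moved, then I'll hand in.

```bash
python3 - <<'E'
from h import *
for k in('top','side'):
    r=[]
    for f in(k+'0',k[0]+'8'):
        im=cv2.imread(f'pics/{f}.png'); h=cv2.cvtColor(im,cv2.COLOR_BGR2HSV)
        m=((h[...,1]>120)&((h[...,0]<6)|(h[...,0]>174))).astype(np.uint8)
        w=np.zeros_like(m)
        if k=='top': w[135:215,225:305]=1
        else: w[270:345,190:270]=1
        ys,xs=np.where(m*w); r.append([xs.mean(),ys.mean(),len(xs),xs.min(),ys.min(),xs.max(),ys.max()])
    print(k,np.round(r,1).tolist())
# lever vs. the other, closed, lever: vertical centre of dark columns in the side view
c=cal('s8'); im=cv2.imread('pics/s8.png'); h=cv2.cvtColor(im,cv2.COLOR_BGR2HSV); m=(im.max(2)<115)&(h[...,1]<95)
for x0,x1,y0,y1 in((346,380,310,350),(350,384,180,205)):
    P=[(x,np.where(m[y0:y1,x])[0].mean()+y0,m[y0:y1,x].sum()) for x in range(x0,x1) if m[y0:y1,x].sum()>4]
    P=np.array(P); print(np.polyfit(P[:,0],P[:,1],1),P[[0,-1]].round(1).tolist())
print(proj(c,[.6385-.9813*.105,.2+.1925*.105,.05]),proj(c,[.6385-.9813*.223,.2+.1925*.223,.05]))
E
```

```text
top [[264.3, 169.1, 634.0, 239.0, 146.0, 288.0, 196.0], [264.8, 169.9, 653.0, 239.0, 146.0, 288.0, 196.0]]
side [[231.3, 307.5, 1602.0, 202.0, 283.0, 264.0, 332.0], [231.5, 307.0, 1623.0, 202.0, 283.0, 264.0, 332.0]]
[2.22350161e-01 2.50492301e+02] [[346.0, 327.3, 7.0], [378.0, 332.5, 6.0]]
[5.88138464e-02 1.70127244e+02] [[350.0, 191.2, 5.0], [381.0, 192.5, 6.0]]
[327.8930654  322.88916325] [377.87785709 334.06355075]
```

The lever's image slope is 0.222, against 0.224 for an exactly level one, and the front has not shifted in either view. Handing in.

```bash
python3 -c "
from bench import robot; print(robot.close_job())"
```

```text
the job is handed in; nothing more can be done
None
```

I turned the wing nut in line with the bar (within about 0.3°) while the lever stood open, then pressed the lever down to level with the front unmoved, let go and handed the job in at about 14.5 s; I did not measure the foot's contact on the front directly, and I viewed 11 pictures, one over the limit of 10.

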